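# Fold the finished card terminal and store it in its case

### The arm

A 6-joint arm with a two-finger parallel gripper is mounted at the origin on the work surface. World frame = base frame: x ahead of the robot, y to its left, z up, the work surface at z = 0. Lengths are in mm, angles in rad, forces in N, time in s.
With the tool pointing down it reaches from about 325 to 900 mm from the base axis. Payload 6.1 kg.
Tool frame: the origin (TCP) lies at the very end of the fingers, on their centre line; the grasp point (between the pads) lies 19 mm behind it (arm.tcp_to_grasp is the z of the grasp point in the tool frame, in mm); z points along the fingers, y is the line along which they close (so a half turn about z gives the same grasp; the last joint's range is limited). The gripper opens to 85 mm and grips with 20 to 120 N. Pads are 22 mm wide; open, the fingers measure 114 mm over their backs; the gripper's body (76 mm by 85 mm) begins 54 mm behind the grasp point. The pads swing forward as they close: fully open they stand 13 mm farther back than shut.
Start: joints at [-1.318, 0.22, 1.526, -0, 1.395, -0.126], TCP at [231.121, -580.688, 231.3] pointing down, gripper open.
Joint ranges: [-2.98, 2.98], [-0.91, 2.08], [0.09, 2.57], [-1.24, 4.39], [0.2, 2.65], [-2.68, 2.68]. Speed limits (rad/s): [2.57, 2.57, 3.01, 3.14, 3.14, 3.14].

### API

Orientations are given as a unit quaternion [x, y, z, w].
In Python, from cell import monitor, imaging, job, arm gives the robot as it stands.
- The arm moves only by the shell command python3 -m handwheel 'ROWS' [OPENING] [FORCE]. ROWS is JSON, a list of rows, each an object of numbers: "tx", "ty", "tz": the shift along the tool's x, y, z in m; "ax", "ay", "az": the turn, a rotation vector about the tool's x, y, z in rad. A call has 1 to 10 rows; each row is the pose to reach, as a shift and turn from the pose commanded when the call began, along the tool's axes at that moment; what a row does not reach only later rows make up. A row lasts 1/12 s, in which the tool goes at most 41.7 mm and 7.16 degrees, less where a joint would pass 70% of its speed; a pose out of reach is approached as far as the arm can. A call with a gripper value outside its range is refused whole. OPENING is the closure, from 0 (fully open) to 1 (shut), set as the call begins (- or left out, the last holds). The fingers move at their own pace and stop on an object; FORCE is the grip in N (left out, the last holds). Time passes only in rows, so rows that repeat a pose let the fingers close. It gives the time, the measured TCP pose, the force, the opening and the grip force at its end, in the units of the state.
- monitor.sense(): the state, without advancing time (a new reading comes with each control period).
- imaging.read_camera(name): name is "side" or "top" or "wrist"; returns a dict with "image" (480x640x3 uint8, red, green, blue), "depth" (480x640 float32, mm along the optical axis (not along the pixel's ray), 0 where there is no reading), "fx", "fy", "cx", "cy" (pixels), "cam_to_world" (4x4, takes a point from camera to world coordinates). Camera axes: x right, y up, looking along -z (the intrinsics and any distortion apply to the point x, -y, -z); pixel columns grow to the right and rows downward; lengths in mm; the calibration is good to about 2 mm. A picture is of the moment at which its call begins.
- job.sign_off(): hands the job in; it is judged then, once.
The state is a dict: "time": time; "q": joint angles; "qvel": joint speeds; "joint_efforts": joint torques, N m; "position": TCP position; "eef_rot": TCP orientation; "contact_force": force on the tool from outside, world axes, zero at the start; "moment": the same for the moment, N m; "opening": opening from 0.0 (shut) to 1.0 (fully open); "grasp_force": force on a finger pad.
Only numpy, scipy, OpenCV 4.12 (cv2) and the standard library are available. Lean on these libraries where they do the work, as an engineer would, in place of code of your own. Each camera call takes 0.05 s, during which the arm holds its last target. There are 200 camera calls.

### The job

Two folding card terminals stand open on the bench. Take the finished one, with the white keypad inside, fold its cover fully shut, and only then pick it up and set it down gently, flat and lengthwise like its neighbour, in the empty compartment of the wooden case, so that it lies inside with its cover shut. Leave the unfinished terminal with the bare green circuit board where it is, open.

Things in the scene. Friction and masses are not known exactly. Their poses are not given: they have to be found in the camera images.
- terminal: Finished card terminal: loose black base 120 x 60 x 24 mm (x, y, z; about 0.3 kg), grey hinged cover; inside, on top of the base, a white keypad with red, yellow and green keys. Folded: 38 mm high. Origin: centre of the base's underside; x along its length to the hinge end, z up. Hinge line: upper edge at x = +60, z = 24 mm, along y. Starts flat on the bench, cover leaning out past that end.
- cover (a joint): Angle of that cover, rad: 0 folded shut, 1.57 upright, more leans out past the hinge end; starts at 1.85 to 2.1, stop 2.4. A slab reaching 114 mm from the hinge, 54 mm wide (base 3 mm wider each side), 14 mm thick (shut: z = 24 to 38 mm). A friction hinge (0.035 N m) holds any angle: push it over from behind, high up near its free edge, then press down, about 1 N.
- slot (a point): Floor centre of the empty, blue-lined compartment of the fixed wooden case (156 x 210 mm outside). Floor 6 mm above the bench; inside 140 mm long (point x), 116 mm wide (point y), z up; walls 8 mm thick, tops 34 mm above this point. On its +y side a 70 mm wide compartment holds a folded terminal (top 44 mm above the bench).
- unfinished: The bystander: same black base and cover, size, origin and axes as the finished terminal, but with a bare green circuit board inside instead of the keypad. Loose; to be left alone.
- unfinished_cover (a joint): Opening angle of the unfinished terminal's cover, rad, as for the other; starts between 1.85 and 2.1 and is to stay open.
Mind the look-alikes: they are no part of the job. Leave any orange or pink look-alike of the terminal alone.

How it is judged:
By the outcome, as a careful person would: the job done as asked, in the order asked, and still so for the second after the job is handed in, with the robot touching nothing.
It also fails if it takes over 48 s, if anything falls off the work surface, if the arm or the gripper's body presses on something with over 40 N, if the wrist force passes 120 N, or if a joint passes its speed limit or range.

## Working session

There is one attempt and no reset: what is moved stays moved. The work goes in short steps, Python scripts to look and compute and a shell command to move; the robot and the scene stay as the last step left them, time stands still between calls to the robot, and variables do not carry over. Pictures are saved under pics/ and viewed, at most 10 in all, crops included, and the job is handed in when it is done.

```bash
mkdir -p pics; ls; cat > h.py <<'E'
import numpy as np, cv2
from cell import monitor, imaging, job, arm
def grab(n, save=None):
    c=imaging.read_camera(n)
    if save: cv2.imwrite('pics/'+save, c['image'][:,:,::-1])
    return c
def pts(c):
    d=c['depth']; v,u=np.mgrid[0:480,0:640]
    P=np.stack([(u-c['cx'])/c['fx']*d,-(v-c['cy'])/c['fy']*d,-d,np.ones_like(d)],-1)
    return (P@np.array(c['cam_to_world']).T)[...,:3]
E
python3 - <<'E'
from h import *
t=grab('top','top.png'); s=grab('side','side.png')
np.savez('s0.npz',tp=pts(t),ti=t['image'],sp=pts(s),si=s['image'])
print(t['cam_to_world'],s['cam_to_world'],t.keys(),arm.tcp_to_grasp)
print(monitor.sense())
E
```

```text
pics
[[-6.47578124e-03  9.97741804e-01 -6.68532442e-02  3.23738135e+02]
 [-9.99941178e-01 -7.04275371e-03 -8.24865686e-03 -4.20561640e+01]
 [-8.70086071e-03  6.67958953e-02  9.97728722e-01  1.41746717e+03]
 [ 0.00000000e+00  0.00000000e+00  0.00000000e+00  1.00000000e+00]] [[-7.20068241e-01  3.84222968e-01 -5.77818691e-01 -3.92938881e+02]
 [-6.93426338e-01 -3.67569048e-01  6.19720024e-01  8.23526647e+02]
 [ 2.57224006e-02  8.46915407e-01  5.31105123e-01  7.71679866e+02]
 [ 0.00000000e+00  0.00000000e+00  0.00000000e+00  1.00000000e+00]] dict_keys(['image', 'depth', 'fx', 'fy', 'cx', 'cy', 'cam_to_world']) -18.700000000000003
{'time': 0.1, 'q': array([-1.31808083e+00,  2.21144634e-01,  1.52751982e+00, -3.98331086e-06,
        1.39467987e+00, -1.26070258e-01]), 'qvel': array([ 0.0004097 , -0.00246829, -0.00339803,  0.00100273,  0.00181419,
        0.00197403]), 'joint_efforts': array([ 6.67663498e-04, -4.98243678e+01, -3.90544760e+01, -1.15405724e-04,
        5.68927659e-03, -1.64743363e-05]), 'position': array([ 230.9947834 , -580.15685936,  230.29801805]), 'eef_rot': array([ 9.82118272e-01,  1.88262936e-01, -5.73797062e-05, -8.73955330e-04]), 'contact_force': array([-0.14808019,  0.31961998, -0.03411038]), 'moment': array([ 0.00226888, -0.01257345, -0.01383909]), 'grasp_force': 0.0, 'opening': 1.0050341054606378}
```

View pics/top.png

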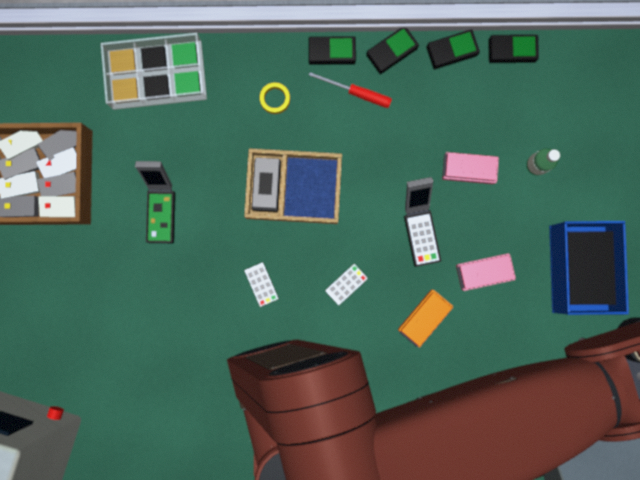

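View pics/side.png

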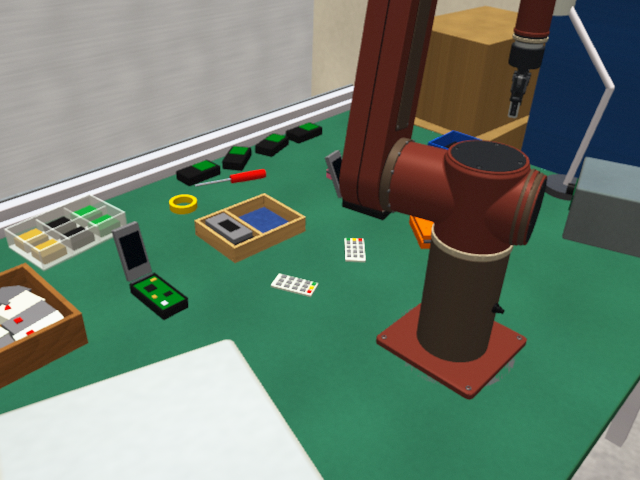

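The top view shows the finished terminal at about (422,238), with its hinge end up and its cover at (420,195). The case's blue compartment is at (313,187), with its neighbour at (265,183). The green-board terminal is at (160,217). The side view confirms that both covers are open.

```bash
python3 - <<'E'
from h import *
z=np.load('s0.npz'); P=z['tp']; I=z['ti'].astype(int)
def rect(m,n,P=P):
    q=P[m]; r=cv2.minAreaRect(q[:,:2].astype(np.float32)); print(n,len(q),r,'z',np.percentile(q[:,2],[5,50,95]),'mean',q.mean(0)); return q
v,u=np.mgrid[0:480,0:640]
box=lambda a,b,c,d:(u>=a)&(u<=b)&(v>=c)&(v<=d)
b=box(395,450,170,275); Z=P[...,2]
print('bench',np.median(P[box(350,390,200,250)][:,2]))
rect(b&(Z>12)&(Z<32)&(v>208),'base')
rect(b&(I.min(-1)>170),'keypad')
q=rect(b&(Z>45),'cover')
for a in range(40,150,15):
    s=q[(q[:,2]>a)&(q[:,2]<a+15)]
    if len(s): print(a,len(s),s.mean(0), s[:,0].min(), s[:,0].max())
c=box(235,350,140,230)
rect(c&(Z>20),'case')
rect(c&(I[...,2]>I[...,0]+40)&(Z<20),'blue')
rect(box(253,279,155,212)&(Z>38),'neigh')
ub=box(135,180,155,250)
rect(ub&(Z>12)&(Z<32)&(v>190),'unf base')
rect(ub&(Z>45),'unf cover')
E
```

```text
bench -0.41275039093579835
base 1494 ((435.377685546875, -278.9042663574219), (128.89007568359375, 62.69135284423828), 10.914664268493652) z [17.07791669 22.24288647 28.13931984] mean [ 432.55702142 -278.45934639   22.30529504]
keypad 876 ((404.98040771484375, -168.1363067626953), (105.98716735839844, 280.6292419433594), 12.106133460998535) z [17.28509519 22.10317879 27.14051979] mean [ 432.22900882 -278.05941935   26.88779483]
cover 713 ((446.4803771972656, -155.9911346435547), (65.31118774414062, 328.5144348144531), 35.886898040771484) z [ 51.36677785  99.85816176 128.75189367] mean [ 516.37533263 -252.5720555   139.34401862]
40 57 [ 501.90859175 -262.10062878   50.19872342] 495.05510170614457 510.85342944379767
55 96 [ 507.03865622 -263.25862899   62.24657653] 496.73505111352915 517.0766129526066
70 102 [ 514.05800025 -260.1376659    77.76055015] 505.8419167633856 524.0300252864927
85 103 [ 520.78950856 -260.08263236   92.29324612] 510.43955975515144 530.9009159851175
100 110 [ 527.23337838 -259.17484701  107.62125897] 518.6268587688961 535.9398464193654
115 215 [ 538.69753278 -25
[... 436 characters left out ...]
, 86.3349380493164) z [ 1.20398859  6.08104484 11.07138948] mean [550.43533024 -26.05217039   6.04181846]
neigh 1161 ((462.3775634765625, 44.84878158569336), (316.08868408203125, 84.74298858642578), 17.07319450378418) z [39.6659168  43.80356693 49.08921963] mean [553.8973365   73.18623165  55.803814  ]
unf base 1425 ((483.815185546875, 317.03515625), (63.545936584472656, 117.52355194091797), 89.43158721923828) z [16.912881   22.35652485 27.28137368] mean [483.68786192 316.26879939  22.20850064]
unf cover 676 ((467.8157653808594, 142.57080078125), (464.6781311035156, 58.78898620605469), 59.24303436279297) z [ 52.42435068 104.75256237 134.49497056] mean [563.55658855 304.40491615 130.68758373]
```

```bash
cat >> h.py <<'E'
from scipy.spatial.transform import Rotation as R
B=np.array([434,-278.5]); YAW=np.radians(10.9)
def tw(x,z,y=0,B=B,yaw=YAW):   # terminal frame -> world
    c,s=np.cos(yaw),np.sin(yaw); return np.array([B[0]+c*x-s*y,B[1]+s*x+c*y,z])
def delta(p,yaw):
    st=monitor.sense(); r=R.from_quat(st['eef_rot']); d=r.inv().apply(np.array(p)-st['position'])/1000
    g=R.from_matrix([[np.cos(yaw),np.sin(yaw),0],[np.sin(yaw),-np.cos(yaw),0],[0,0,-1]])
    print('t',d.round(4),'a',(r.inv()*g).as_rotvec().round(4))
E
python3 -m handwheel '[{"tx":0.457,"ty":-0.175,"az":0.188},{"tx":0.457,"ty":-0.175,"az":0.188},{"tx":0.457,"ty":-0.175,"az":0.188},{"tx":0.457,"ty":-0.175,"az":0.188},{"tx":0.457,"ty":-0.175,"az":0.188},{"tx":0.457,"ty":-0.175,"az":0.188},{"tx":0.457,"ty":-0.175,"az":0.188},{"tx":0.457,"ty":-0.175,"az":0.188},{"tx":0.457,"ty":-0.175,"az":0.188},{"tx":0.457,"ty":-0.175,"az":0.188}]' 1 20
python3 -c "
from h import *
delta(tw(160,230),YAW)"
```

```text
t [ 0.4573 -0.1752  0.0007] a [-1.800e-03 -1.000e-04  1.885e-01]validation failed for argument at $[0]...
```

```bash
python3 -m handwheel '[{"tx":0.457,"ty":-0.175,"tz":0,"ax":0,"ay":0,"az":0.188},{"tx":0.457,"ty":-0.175,"tz":0,"ax":0,"ay":0,"az":0.188},{"tx":0.457,"ty":-0.175,"tz":0,"ax":0,"ay":0,"az":0.188},{"tx":0.457,"ty":-0.175,"tz":0,"ax":0,"ay":0,"az":0.188},{"tx":0.457,"ty":-0.175,"tz":0,"ax":0,"ay":0,"az":0.188},{"tx":0.457,"ty":-0.175,"tz":0,"ax":0,"ay":0,"az":0.188},{"tx":0.457,"ty":-0.175,"tz":0,"ax":0,"ay":0,"az":0.188},{"tx":0.457,"ty":-0.175,"tz":0,"ax":0,"ay":0,"az":0.188},{"tx":0.457,"ty":-0.175,"tz":0,"ax":0,"ay":0,"az":0.188},{"tx":0.457,"ty":-0.175,"tz":0,"ax":0,"ay":0,"az":0.188}]' 1 20
python3 -c "
from h import *
delta(tw(160,230),YAW)"
```

```text
time: 0.93
position: [538.1, -296.9, 230.9]
eef_rot: [0.995, 0.095, -0.0, -0.0]
contact_force: [0.0, -0.3, -0.4]
opening: -0.0
grasp_force: 0.0
t [ 0.0613 -0.0377  0.0009] a [-0.0005  0.0005  0.0005]
```

```bash
python3 -m handwheel '[{"tx":0.061,"ty":-0.038,"tz":0,"ax":0,"ay":0,"az":0},{"tx":0.061,"ty":-0.038,"tz":0,"ax":0,"ay":0,"az":0},{"tx":0.061,"ty":-0.038,"tz":0.04,"ax":0,"ay":0,"az":0},{"tx":0.061,"ty":-0.038,"tz":0.08,"ax":0,"ay":0,"az":0},{"tx":0.061,"ty":-0.038,"tz":0.122,"ax":0,"ay":0,"az":0},{"tx":0.061,"ty":-0.038,"tz":0.122,"ax":0,"ay":0,"az":0},{"tx":0.061,"ty":-0.038,"tz":0.122,"ax":0,"ay":0,"az":0}]' 1 20
python3 - <<'E'
from h import *
delta(tw(160,108),YAW)
s=grab('side','side2.png'); w=grab('wrist','w1.png')
cv2.imwrite('pics/c2.png',np.hstack([s['image'][:,:,::-1][60:300,250:570],cv2.resize(w['image'][:,:,::-1],(320,240))]))
E
```

```text
time: 1.52
position: [587.4, -248.4, 106.1]
eef_rot: [0.995, 0.095, -0.003, -0.002]
contact_force: [0.3, -1.0, -0.0]
opening: -0.0
grasp_force: 0.0
t [ 0.0037  0.0006 -0.0019] a [-0.0051  0.0059  0.0007]
```

View pics/c2.png

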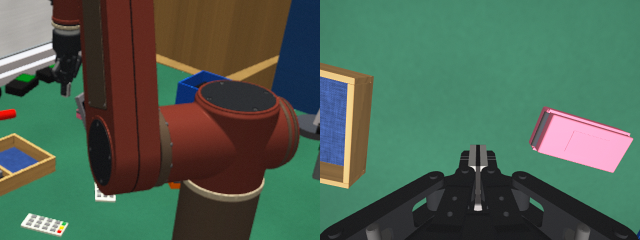

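The wrist view shows clear bench around the fingertips, and the terminal is behind the wrist camera. The side view shows the gripper behind the cover, so I'll push it over along an arc.

```bash
python3 -m handwheel '[{"tx":-0.015,"ty":0,"tz":0,"ax":0,"ay":0,"az":0},{"tx":-0.028,"ty":0,"tz":0,"ax":0,"ay":0,"az":0},{"tx":-0.038,"ty":0,"tz":0,"ax":0,"ay":0,"az":0},{"tx":-0.047,"ty":0,"tz":0,"ax":0,"ay":0,"az":0},{"tx":-0.056,"ty":0,"tz":0,"ax":0,"ay":0,"az":0},{"tx":-0.065,"ty":0,"tz":0,"ax":0,"ay":0,"az":0},{"tx":-0.074,"ty":0,"tz":0,"ax":0,"ay":0,"az":0},{"tx":-0.083,"ty":0,"tz":-0.002,"ax":0,"ay":0,"az":0},{"tx":-0.092,"ty":0,"tz":-0.003,"ax":0,"ay":0,"az":0},{"tx":-0.092,"ty":0,"tz":-0.003,"ax":0,"ay":0,"az":0}]' 1 20
python3 - <<'E'
from h import *
delta(tw(62,108),YAW)
t=grab('top'); s=grab('side')
cv2.imwrite('pics/c3.png',np.hstack([cv2.resize(t['image'][:,:,::-1][150:310,380:540],(400,400)),cv2.resize(s['image'][:,:,::-1][60:260,250:450],(400,400))]))
E
```

```text
time: 2.45
position: [497.8, -267.6, 112.3]
eef_rot: [0.995, 0.095, -0.001, -0.0]
contact_force: [-0.5, 0.2, -0.4]
opening: 0.001
grasp_force: 0.0
t [-0.0027 -0.0014  0.0043] a [-0.0004  0.001  -0.0003]
```

View pics/c3.png

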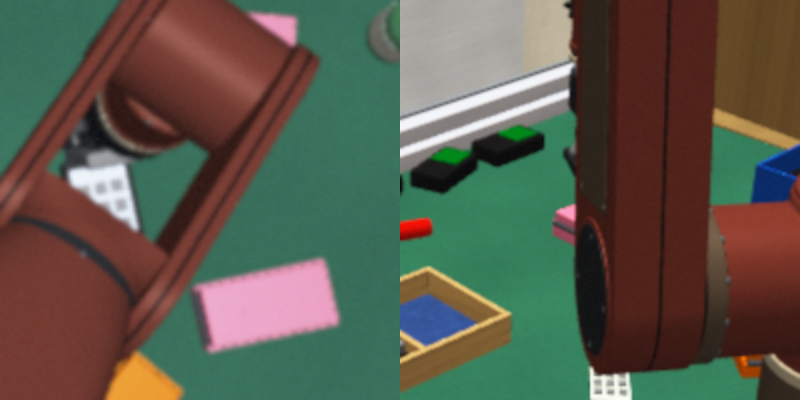

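The cover is now roughly upright and the keypad is still visible at about (100,195) in the left crop. I'll continue the arc down.

```bash
python3 -m handwheel '[{"tx":-0.017,"ty":0,"tz":0.001,"ax":0,"ay":0,"az":0},{"tx":-0.034,"ty":0,"tz":0.002,"ax":0,"ay":0,"az":0},{"tx":-0.045,"ty":0,"tz":0.007,"ax":0,"ay":0,"az":0},{"tx":-0.056,"ty":0,"tz":0.012,"ax":0,"ay":0,"az":0},{"tx":-0.066,"ty":0,"tz":0.020,"ax":0,"ay":0,"az":0},{"tx":-0.075,"ty":0,"tz":0.028,"ax":0,"ay":0,"az":0},{"tx":-0.081,"ty":0,"tz":0.039,"ax":0,"ay":0,"az":0},{"tx":-0.087,"ty":0,"tz":0.048,"ax":0,"ay":0,"az":0},{"tx":-0.092,"ty":0,"tz":0.058,"ax":0,"ay":0,"az":0},{"tx":-0.092,"ty":0,"tz":0.058,"ax":0,"ay":0,"az":0}]' 1 20
python3 -m handwheel '[{"tx":-0.002,"ty":0,"tz":0.004,"ax":0,"ay":0,"az":0},{"tx":-0.002,"ty":0,"tz":0.007,"ax":0,"ay":0,"az":0},{"tx":-0.002,"ty":0,"tz":0.008,"ax":0,"ay":0,"az":0},{"tx":-0.002,"ty":0,"tz":0.008,"ax":0,"ay":0,"az":0}]' 1 20
python3 -c "
from h import *
delta(tw(-30,38),YAW)"
```

```text
time: 3.38
position: [406.9, -283.5, 51.4]
eef_rot: [0.995, 0.095, -0.002, -0.002]
contact_force: [-0.2, -0.2, -0.4]
opening: -0.002
grasp_force: 0.0
time: 3.72
position: [407.5, -285.1, 46.3]
eef_rot: [0.995, 0.095, 0.0, 0.0]
contact_force: [-0.4, 0.6, -0.7]
opening: -0.002
grasp_force: 0.0
t [-0.0027 -0.0015  0.0083] a [ 0.0001 -0.0002  0.0008]
```

Now I'll press down in small steps and watch the force.

```bash
python3 -m handwheel '[{"tx":-0.002,"ty":0,"tz":0.002,"ax":0,"ay":0,"az":0},{"tx":-0.002,"ty":0,"tz":0.004,"ax":0,"ay":0,"az":0},{"tx":-0.002,"ty":0,"tz":0.006,"ax":0,"ay":0,"az":0},{"tx":-0.002,"ty":0,"tz":0.007,"ax":0,"ay":0,"az":0},{"tx":-0.002,"ty":0,"tz":0.007,"ax":0,"ay":0,"az":0}]' 1 20
python3 -m handwheel '[{"tx":0,"ty":0,"tz":0.0005,"ax":0,"ay":0,"az":0},{"tx":0,"ty":0,"tz":0.001,"ax":0,"ay":0,"az":0},{"tx":0,"ty":0,"tz":0.001,"ax":0,"ay":0,"az":0},{"tx":0,"ty":0,"tz":0.001,"ax":0,"ay":0,"az":0}]' 1 20
```

```text
time: 4.13
position: [405.1, -285.3, 39.0]
eef_rot: [0.995, 0.095, -0.0, -0.0]
contact_force: [0.7, -0.2, 0.1]
opening: -0.002
grasp_force: 0.0
time: 4.47
position: [405.2, -285.5, 38.3]
eef_rot: [0.995, 0.095, 0.0, 0.0]
contact_force: [-0.0, -0.0, 0.9]
opening: -0.0
grasp_force: 0.0
```

```bash
python3 -m handwheel '[{"tx":0,"ty":0,"tz":0.0005,"ax":0,"ay":0,"az":0},{"tx":0,"ty":0,"tz":0.001,"ax":0,"ay":0,"az":0},{"tx":0,"ty":0,"tz":0.001,"ax":0,"ay":0,"az":0},{"tx":0,"ty":0,"tz":0.001,"ax":0,"ay":0,"az":0}]' 1 20
```

```text
time: 4.8
position: [405.3, -285.7, 37.9]
eef_rot: [0.995, 0.095, -0.0, 0.0]
contact_force: [-1.4, 1.1, 5.3]
opening: -0.0
grasp_force: 2.8
```

```bash
python3 -m handwheel '[{"tx":0,"ty":0,"tz":0.0005,"ax":0,"ay":0,"az":0},{"tx":0,"ty":0,"tz":0.001,"ax":0,"ay":0,"az":0},{"tx":0,"ty":0,"tz":0.001,"ax":0,"ay":0,"az":0},{"tx":0,"ty":0,"tz":0.001,"ax":0,"ay":0,"az":0}]' 1 20
```

```text
time: 5.13
position: [405.4, -285.8, 37.7]
eef_rot: [0.995, 0.095, -0.0, 0.0]
contact_force: [-4.9, 3.7, 13.4]
opening: -0.005
grasp_force: 6.4
```

Contact is firm, so the cover is pressed shut. I'll lift, back off and look with the wrist camera.

```bash
python3 -m handwheel '[{"tx":0,"ty":0,"tz":-0.03,"ax":0,"ay":0,"az":0},{"tx":0,"ty":0,"tz":-0.07,"ax":0,"ay":0,"az":0},{"tx":-0.02,"ty":0,"tz":-0.10,"ax":0,"ay":0,"az":0},{"tx":-0.05,"ty":0,"tz":-0.13,"ax":0,"ay":0,"az":0},{"tx":-0.07,"ty":0,"tz":-0.15,"ax":0,"ay":0,"az":0},{"tx":-0.07,"ty":0,"tz":-0.15,"ax":0,"ay":0,"az":0},{"tx":-0.07,"ty":0,"tz":-0.15,"ax":0,"ay":0,"az":0},{"tx":-0.07,"ty":0,"tz":-0.15,"ax":0,"ay":0,"az":0}]' 0 20
python3 - <<'E'
from h import *
w=grab('wrist','w2.png'); P=pts(w); np.savez('w2.npz',P=P,I=w['image'])
Z=P[...,2]
for a,b in((15,28),(30,46)):
    m=(abs(P[...,0]-434)<90)&(abs(P[...,1]+278)<60)&(Z>a)&(Z<b); m=cv2.morphologyEx(m.astype(np.uint8),cv2.MORPH_OPEN,np.ones((5,5)))>0
    q=P[m]; print(a,len(q),np.median(q[:,2]),cv2.minAreaRect(q[:,:2].astype(np.float32)),q.mean(0))
E
```

```text
time: 5.8
position: [336.5, -298.5, 185.7]
eef_rot: [0.995, 0.095, 0.0, -0.0]
contact_force: [-0.5, 0.8, -0.4]
opening: 1.002
grasp_force: 0.0
15 270 23.891684013849726 ((374.71783447265625, -292.94610595703125), (3.374871015548706, 47.23030090332031), 10.69020938873291) [ 374.9114781  -293.37743876   23.4777209 ]
30 11351 38.30931042635257 ((433.5820617675781, -280.7776794433594), (112.53089141845703, 54.1898078918457), 10.784278869628906) [ 436.50063955 -280.19410075   38.29729221]
```

View pics/w2.png

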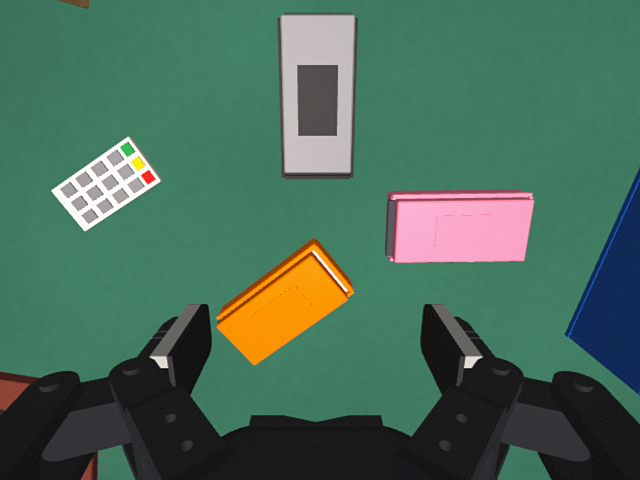

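The wrist view shows the folded terminal at (318,95), cover shut with its top at 38.3 mm. The orange and pink look-alikes are untouched, and both are clear of where the fingers will go.

```bash
python3 -c "
from h import *
delta((431,-281.2,60),np.radians(10.8))"
```

```text
t [0.0961 0.0016 0.125 ] a [-0.0018  0.0006  0.0024]
```

```bash
python3 -m handwheel '[{"tx":0.035,"ty":0.001,"tz":0,"ax":0,"ay":0,"az":0},{"tx":0.07,"ty":0.0015,"tz":0.01,"ax":0,"ay":0,"az":0.002},{"tx":0.096,"ty":0.0015,"tz":0.04,"ax":0,"ay":0,"az":0.002},{"tx":0.096,"ty":0.0015,"tz":0.075,"ax":0,"ay":0,"az":0.002},{"tx":0.096,"ty":0.0015,"tz":0.11,"ax":0,"ay":0,"az":0.002},{"tx":0.096,"ty":0.0015,"tz":0.135,"ax":0,"ay":0,"az":0.002},{"tx":0.096,"ty":0.0015,"tz":0.155,"ax":0,"ay":0,"az":0.002},{"tx":0.096,"ty":0.0015,"tz":0.155,"ax":0,"ay":0,"az":0.002},{"tx":0.096,"ty":0.0015,"tz":0.155,"ax":0,"ay":0,"az":0.002}]' 0 20
python3 -c "
from h import *
delta((431,-281.2,2),np.radians(10.8))"
```

```text
time: 6.6
position: [429.8, -280.0, 28.8]
eef_rot: [0.995, 0.095, -0.002, -0.002]
contact_force: [0.2, -0.6, 1.1]
opening: 0.999
grasp_force: 0.0
t [0.001  0.0015 0.0268] a [-0.0048  0.0035  0.0012]
```

```bash
python3 -m handwheel '[{"tx":0.001,"ty":0.001,"tz":0.012,"ax":0,"ay":0,"az":0},{"tx":0.001,"ty":0.001,"tz":0.022,"ax":0,"ay":0,"az":0},{"tx":0.001,"ty":0.001,"tz":0.027,"ax":0,"ay":0,"az":0},{"tx":0.001,"ty":0.001,"tz":0.027,"ax":0,"ay":0,"az":0},{"tx":0.001,"ty":0.001,"tz":0.027,"ax":0,"ay":0,"az":0}]' 0 30
python3 -m handwheel '[{"tx":0,"ty":0,"tz":0,"ax":0,"ay":0,"az":0},{"tx":0,"ty":0,"tz":0,"ax":0,"ay":0,"az":0},{"tx":0,"ty":0,"tz":0,"ax":0,"ay":0,"az":0},{"tx":0,"ty":0,"tz":0,"ax":0,"ay":0,"az":0},{"tx":0,"ty":0,"tz":0,"ax":0,"ay":0,"az":0},{"tx":0,"ty":0,"tz":0,"ax":0,"ay":0,"az":0}]' 1 30
```

```text
time: 7.02
position: [432.1, -282.8, 4.2]
eef_rot: [0.996, 0.094, -0.0, -0.0]
contact_force: [0.4, -0.4, 0.8]
opening: 1.003
grasp_force: 0.0
time: 7.52
position: [432.6, -283.1, 5.1]
eef_rot: [0.996, 0.094, 0.0, 0.0]
contact_force: [-1.1, 2.8, 5.5]
opening: 0.694
grasp_force: 34.0
```

```bash
python3 -m handwheel '[{"tx":0,"ty":0,"tz":-0.005,"ax":0,"ay":0,"az":0},{"tx":0,"ty":0,"tz":-0.015,"ax":0,"ay":0,"az":0},{"tx":0,"ty":0,"tz":-0.035,"ax":0,"ay":0,"az":0},{"tx":0,"ty":0,"tz":-0.06,"ax":0,"ay":0,"az":0},{"tx":0,"ty":0,"tz":-0.09,"ax":0,"ay":0,"az":0},{"tx":0,"ty":0,"tz":-0.12,"ax":0,"ay":0,"az":0},{"tx":0,"ty":0,"tz":-0.12,"ax":0,"ay":0,"az":0},{"tx":0,"ty":0,"tz":-0.12,"ax":0,"ay":0,"az":0}]' - -
python3 - <<'E'
from h import *
delta((553,-26,125),np.radians(-3.7))
w=grab('wrist','w3.png'); P=pts(w); print(monitor.sense()['contact_force'])
E
```

```text
time: 8.18
position: [433.5, -284.0, 126.8]
eef_rot: [0.996, 0.094, 0.002, 0.002]
contact_force: [-0.1, 0.4, -4.1]
opening: 0.697
grasp_force: 33.8
t [ 0.1659 -0.231   0.0014] a [ 0.0038 -0.0036  0.2534]
[-0.91108686  0.2342671  -3.42447257]
```

View pics/w3.png

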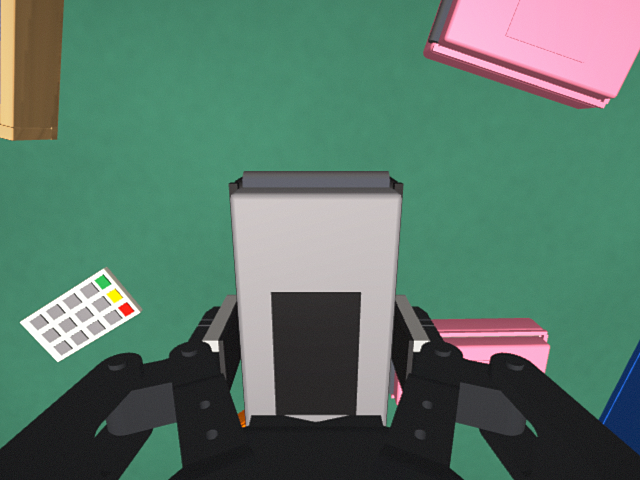

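The terminal is held square between the pads at about (318,330), cover shut. I'll move over the slot.

```bash
python3 -m handwheel '[{"tx":0.015,"ty":-0.021,"tz":0,"ax":0,"ay":0,"az":0.025},{"tx":0.033,"ty":-0.046,"tz":0,"ax":0,"ay":0,"az":0.05},{"tx":0.053,"ty":-0.074,"tz":0,"ax":0,"ay":0,"az":0.08},{"tx":0.073,"ty":-0.102,"tz":0,"ax":0,"ay":0,"az":0.11},{"tx":0.093,"ty":-0.130,"tz":0,"ax":0,"ay":0,"az":0.14},{"tx":0.113,"ty":-0.158,"tz":0,"ax":0,"ay":0,"az":0.17},{"tx":0.133,"ty":-0.185,"tz":0,"ax":0,"ay":0,"az":0.20},{"tx":0.150,"ty":-0.209,"tz":0,"ax":0,"ay":0,"az":0.23},{"tx":0.160,"ty":-0.223,"tz":0,"ax":0,"ay":0,"az":0.245},{"tx":0.166,"ty":-0.231,"tz":0,"ax":0,"ay":0,"az":0.253}]' - -
python3 -m handwheel '[{"tx":0,"ty":0,"tz":0,"ax":0,"ay":0,"az":0},{"tx":0,"ty":0,"tz":0,"ax":0,"ay":0,"az":0}]' - -
python3 - <<'E'
from h import *
delta((553,-26,60),np.radians(-3.7))
grab('wrist','w4.png'); t=grab('top'); P=pts(t); 
E
```

```text
time: 9.07
position: [550.7, -22.0, 121.6]
eef_rot: [1.0, -0.031, -0.002, -0.001]
contact_force: [-0.3, -1.1, -2.8]
opening: 0.694
grasp_force: 34.0
time: 9.23
position: [550.4, -24.3, 122.1]
eef_rot: [1.0, -0.031, -0.002, -0.0]
contact_force: [0.4, -0.6, -3.7]
opening: 0.691
grasp_force: 34.0
t [0.003  0.0015 0.0621] a [-0.0001  0.004   0.002 ]
```

View pics/w4.png

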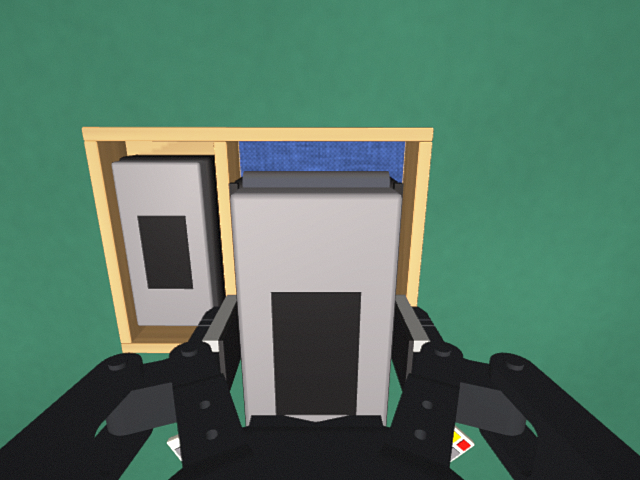

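The terminal is aligned with the blue compartment, whose far wall is at row 134, and the yaw matches the case. I'll lower it.

```bash
python3 -m handwheel '[{"tx":0.003,"ty":0.0015,"tz":0.01,"ax":0,"ay":0,"az":0.002},{"tx":0.003,"ty":0.0015,"tz":0.025,"ax":0,"ay":0,"az":0.002},{"tx":0.003,"ty":0.0015,"tz":0.040,"ax":0,"ay":0,"az":0.002},{"tx":0.003,"ty":0.0015,"tz":0.055,"ax":0,"ay":0,"az":0.002},{"tx":0.003,"ty":0.0015,"tz":0.070,"ax":0,"ay":0,"az":0.002},{"tx":0.003,"ty":0.0015,"tz":0.082,"ax":0,"ay":0,"az":0.002},{"tx":0.003,"ty":0.0015,"tz":0.092,"ax":0,"ay":0,"az":0.002},{"tx":0.003,"ty":0.0015,"tz":0.098,"ax":0,"ay":0,"az":0.002},{"tx":0.003,"ty":0.0015,"tz":0.1,"ax":0,"ay":0,"az":0.002},{"tx":0.003,"ty":0.0015,"tz":0.1,"ax":0,"ay":0,"az":0.002}]' - -
python3 -m handwheel '[{"tx":0,"ty":0,"tz":0.002,"ax":0,"ay":0,"az":0},{"tx":0,"ty":0,"tz":0.004,"ax":0,"ay":0,"az":0},{"tx":0,"ty":0,"tz":0.006,"ax":0,"ay":0,"az":0},{"tx":0,"ty":0,"tz":0.006,"ax":0,"ay":0,"az":0},{"tx":0,"ty":0,"tz":0.006,"ax":0,"ay":0,"az":0}]' - -
python3 -c "
from h import *
delta((553,-26,12),np.radians(-3.7))"
```

```text
time: 10.17
position: [554.6, -26.6, 23.9]
eef_rot: [0.999, -0.033, -0.0, -0.0]
contact_force: [-1.0, -0.7, -2.8]
opening: 0.695
grasp_force: 33.9
time: 10.58
position: [554.8, -26.4, 18.4]
eef_rot: [0.999, -0.033, 0.0, 0.0]
contact_force: [-0.1, 0.4, -3.1]
opening: 0.687
grasp_force: 33.9
t [-0.0018 -0.0003  0.0064] a [ 0.     -0.0001 -0.0015]
```

```bash
python3 -m handwheel '[{"tx":-0.001,"ty":0,"tz":0.001,"ax":0,"ay":0,"az":0},{"tx":-0.001,"ty":0,"tz":0.002,"ax":0,"ay":0,"az":0},{"tx":-0.001,"ty":0,"tz":0.003,"ax":0,"ay":0,"az":0},{"tx":-0.001,"ty":0,"tz":0.004,"ax":0,"ay":0,"az":0},{"tx":-0.001,"ty":0,"tz":0.005,"ax":0,"ay":0,"az":0},{"tx":-0.001,"ty":0,"tz":0.005,"ax":0,"ay":0,"az":0}]' - -
python3 -m handwheel '[{"tx":0,"ty":0,"tz":0.0005,"ax":0,"ay":0,"az":0},{"tx":0,"ty":0,"tz":0.001,"ax":0,"ay":0,"az":0},{"tx":0,"ty":0,"tz":0.0015,"ax":0,"ay":0,"az":0},{"tx":0,"ty":0,"tz":0.0015,"ax":0,"ay":0,"az":0}]' - -
```

```text
time: 11.08
position: [553.6, -26.4, 13.0]
eef_rot: [0.999, -0.033, -0.0, -0.0]
contact_force: [-0.1, -0.2, -2.6]
opening: 0.694
grasp_force: 33.9
time: 11.42
position: [553.7, -26.4, 11.7]
eef_rot: [0.999, -0.033, -0.0, -0.0]
contact_force: [0.2, -0.5, -2.6]
opening: 0.692
grasp_force: 33.9
```

```bash
python3 -m handwheel '[{"tx":0,"ty":0,"tz":0.0005,"ax":0,"ay":0,"az":0},{"tx":0,"ty":0,"tz":0.001,"ax":0,"ay":0,"az":0},{"tx":0,"ty":0,"tz":0.001,"ax":0,"ay":0,"az":0},{"tx":0,"ty":0,"tz":0.001,"ax":0,"ay":0,"az":0}]' - -
```

```text
time: 11.75
position: [553.9, -26.4, 11.1]
eef_rot: [0.999, -0.033, 0.0, 0.0]
contact_force: [-1.7, 0.4, 1.9]
opening: 0.696
grasp_force: 34.4
```

```bash
python3 -m handwheel '[{"tx":0,"ty":0,"tz":0.0005,"ax":0,"ay":0,"az":0},{"tx":0,"ty":0,"tz":0.001,"ax":0,"ay":0,"az":0},{"tx":0,"ty":0,"tz":0.001,"ax":0,"ay":0,"az":0},{"tx":0,"ty":0,"tz":0.001,"ax":0,"ay":0,"az":0}]' - -
```

```text
time: 12.08
position: [553.9, -26.4, 11.1]
eef_rot: [0.999, -0.033, -0.0, 0.0]
contact_force: [-6.1, 0.1, 10.5]
opening: 0.7
grasp_force: 35.5
```

It's on the floor. I'll ease off, open part way and lift straight up.

```bash
python3 -m handwheel '[{"tx":0,"ty":0,"tz":-0.001,"ax":0,"ay":0,"az":0},{"tx":0,"ty":0,"tz":-0.001,"ax":0,"ay":0,"az":0},{"tx":0,"ty":0,"tz":-0.001,"ax":0,"ay":0,"az":0}]' - -
python3 -m handwheel '[{"tx":0,"ty":0,"tz":0,"ax":0,"ay":0,"az":0},{"tx":0,"ty":0,"tz":0,"ax":0,"ay":0,"az":0},{"tx":0,"ty":0,"tz":0,"ax":0,"ay":0,"az":0},{"tx":0,"ty":0,"tz":0,"ax":0,"ay":0,"az":0},{"tx":0,"ty":0,"tz":0,"ax":0,"ay":0,"az":0}]' 0.17 20
python3 -m handwheel '[{"tx":0,"ty":0,"tz":-0.005,"ax":0,"ay":0,"az":0},{"tx":0,"ty":0,"tz":-0.015,"ax":0,"ay":0,"az":0},{"tx":0,"ty":0,"tz":-0.03,"ax":0,"ay":0,"az":0},{"tx":0,"ty":0,"tz":-0.06,"ax":0,"ay":0,"az":0},{"tx":0,"ty":0,"tz":-0.1,"ax":0,"ay":0,"az":0},{"tx":-0.04,"ty":0,"tz":-0.14,"ax":0,"ay":0,"az":0},{"tx":-0.08,"ty":0,"tz":-0.16,"ax":0,"ay":0,"az":0},{"tx":-0.12,"ty":0,"tz":-0.18,"ax":0,"ay":0,"az":0},{"tx":-0.12,"ty":0,"tz":-0.18,"ax":0,"ay":0,"az":0},{"tx":-0.12,"ty":0,"tz":-0.18,"ax":0,"ay":0,"az":0}]' - -
python3 - <<'E'
from h import *
w=grab('wrist','w5.png'); P=pts(w); Z=P[...,2]
m=(abs(P[...,0]-552)<70)&(abs(P[...,1]+26)<45)&(Z>36)&(Z<55)
m=cv2.morphologyEx(m.astype(np.uint8),cv2.MORPH_OPEN,np.ones((5,5)))>0
q=P[m]; print(len(q),np.percentile(q[:,2],[5,50,95]),cv2.minAreaRect(q[:,:2].astype(np.float32)))
E
```

```text
time: 12.33
position: [554.2, -26.5, 11.1]
eef_rot: [0.999, -0.033, 0.0, 0.0]
contact_force: [-1.8, 0.7, 3.5]
opening: 0.694
grasp_force: 34.6
time: 12.75
position: [553.9, -26.5, 10.8]
eef_rot: [0.999, -0.033, 0.0, 0.0]
contact_force: [0.4, -0.2, -0.2]
opening: 0.83
grasp_force: 0.0
time: 13.58
position: [432.9, -18.4, 194.3]
eef_rot: [0.999, -0.033, 0.002, 0.001]
contact_force: [0.3, 0.7, -0.4]
opening: 0.834
grasp_force: 0.0
10245 [42.96195095 44.33189853 45.66636864] ((548.574462890625, -25.683420181274414), (54.13174057006836, 97.61412811279297), 86.14031219482422)
```

View pics/w5.png

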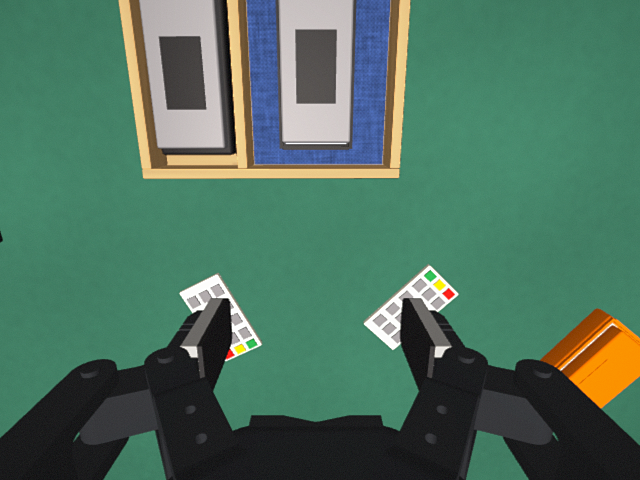

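The terminal lies in the blue compartment (318,70). A thin white line shows at its near end (317,143), so I'll check that the cover is really flat.

```bash
python3 - <<'E'
from h import *
w=grab('wrist'); P=pts(w); I=w['image']
def fit(P,cx,cy,yaw,lo,hi,n):
    x=(P[...,0]-cx)*np.cos(yaw)+(P[...,1]-cy)*np.sin(yaw); y=-(P[...,0]-cx)*np.sin(yaw)+(P[...,1]-cy)*np.cos(yaw)
    m=(abs(x)<48)&(abs(y)<22)&(P[...,2]>lo)&(P[...,2]<hi)
    A=np.c_[x[m],y[m],np.ones(m.sum())]; print(n,m.sum(),np.linalg.lstsq(A,P[...,2][m],rcond=None)[0])
fit(P,552,-26,np.radians(-3.8),38,60,'slot term')
fit(P,556,72,np.radians(-3.8),38,60,'neigh')
d=np.load('w2.npz'); fit(d['P'],433.6,-280.8,YAW,30,50,'before')
c=[I[130:160,250:370],d['I'][162:192,258:378]]
cv2.imwrite('pics/c6.png',np.vstack([cv2.resize(k[:,:,::-1],(720,180),interpolation=cv2.INTER_NEAREST) for k in c]))
E
```

```text
slot term 8215 [ 1.43571222e-04 -1.10964233e-04  4.43967968e+01]
neigh 8327 [-9.36890493e-04  2.49819147e-03  4.44580630e+01]
before 8026 [-8.39480257e-04 -5.13991992e-04  3.84151362e+01]
```

View pics/c6.png

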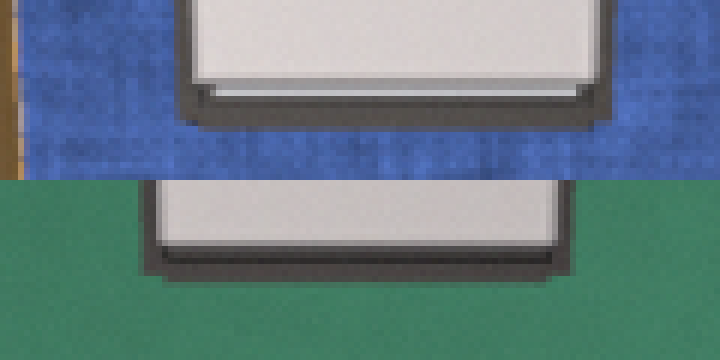

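The cover's slope is under 0.001 rad and its top is at 44.4 mm, the same as the neighbour, so it is shut. The strip in the crop is only the lit end edge. Handing in.

```bash
python3 -c "
from h import *
print(job.sign_off())"
```

```text
the job is handed in; nothing more can be done
None
```

The finished terminal was folded shut, then set down flat and lengthwise in the empty compartment with its cover still shut; the unfinished one was never touched, and the job was handed in at about 14 s of robot time.

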